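# Lock the grinding cup onto the bench mill and give it a pulse

## Task

Take the grinding cup (the steel cup with two lugs at its foot) off the shallow tray, set it down in the mill's drive collar with its lugs through the two gaps, and twist it clockwise, seen from above, a quarter turn until it clicks locked. Only once it is locked, press the mill's round push button right down for a moment and let it come up again, leaving the cup locked in place. Do not knock over or shove the jar and the shaker that stand on the same tray.

Things in the scene. Friction and masses are not known exactly. Their poses are not given: they have to be found in the camera images.
- cup_mid (a point): Grinding cup, upright, closed, 0.3 to 0.55 kg: point on its axis half-way up, 42 mm above its underside; z up. 84 mm high in all: a black foot 72 mm in diameter, 18 mm high, its lower edge bevelled; above it a plain round steel body 58 mm in diameter with a flat top. Grip the body from above at any yaw, the pads 40 to 55 mm above the underside. Lugs at its +x and -x.
- cup_lug (a point): Top of one of the cup's two black lugs, 40 mm from the axis on the cup's +x, 6 mm above the underside; its like is on the cup's -x, so a half turn of the cup makes no difference. Each lug is 6 mm high at the very bottom of the foot, reaches 43.5 mm from the axis, is 32 degrees wide and has a notch in the middle. A white ridge on the foot's shoulder marks each.
- mill: Bench mill, fixed: white housing with a flat steel deck 110 mm above the table. Origin on the table below the axis of the drive collar; z up. The housing spans x -78 to 78 mm, y -184 to 78 mm in this frame. The cup is locked when it stands on the well floor with its x axis along this x axis, either way round (both lugs at the catches).
- drive_floor (a point): Centre of the drive collar's well floor, 110 mm above the table, where the cup's foot stands. The well has 46.5 mm inner and 56 mm outer radius; its rim is 13.5 mm above the floor. At the rim a steel lip 5 mm thick (8.5 mm above the floor below it) leaves an opening 77 mm in diameter. The cup has about 2 mm of play all round and 2.5 mm of height under the lip.
- gap (a point): Middle of one of two gaps in the lip, rim height, 42.5 mm from the axis, 80 degrees counter-clockwise (from above) from the mill's +x; the other is opposite. Each is 44 degrees wide, marked by a white ridge on the rim. The lugs go down here: cup x axis at 80 (or 260) degrees from the mill's x; then it turns 80 degrees clockwise to the lock. A stop blocks the wrong way.
- catch (a point): Top of one of two grey catch housings, on the mill's +x, 64 mm from the axis (reaching 74 mm), as high as the rim; its like is on -x. A sprung roller in each snaps into a lug's notch when the cup is locked. Turning over the click takes about 0.4 N m; a solid stop lies about 4 degrees beyond the lock.
- start (a joint): Travel of the push button on the mill's deck: 0 up, 0.006 m fully down; a spring (1.5 N at first touch, 5 N fully down) lifts it when let go.
- start_top (a point): Centre of the top of the push button: round, grey, 30 mm in diameter, 22 mm above the deck when up, at (-34, -140) mm in the mill's frame; pressed straight down. Beside it at (38, -140) mm stands a speed knob 26 mm high with a bar on top, not used here.
- jar_mid (a point): Bystander: glass spice jar with a steel screw lid, 58 mm in diameter, 72 mm high, no lugs; point on its axis half-way up.
- shaker_mid (a point): Bystander: steel shaker with a low domed, pierced top, 57 mm in diameter, 78 mm high, no lugs; point on its axis half-way up.
- tray: Shallow aluminium tray, fixed, 360 by 220 mm (x by y), walls 3 mm thick and 20 mm high, floor 3 mm above the table; origin under its centre. Cup, jar and shaker stand in it in a row along its x, about 105 mm apart, in any order.
Mind the look-alikes: they are no part of the job. Leave any green look-alike of the part that bears cup_mid alone.

How it is judged:
On the way, in this order (a step that is already met when the one before it is completed fails the run):
1. the cup stands right down in the drive collar, upright, lugs in the gaps (horizontal distance between cup_mid and mill below 0.007 m and z of cup_mid in the frame of mill below 0.155 m and angle between cup_mid's own z axis and vertical below 0.08 rad), for 0.1 s.
2. the cup is twisted until the catch has clicked into its lugs (horizontal distance between cup_mid and mill below 0.007 m and z of cup_mid in the frame of mill below 0.155 m and angle between the x axis of cup_mid and the x axis of mill, either way round below 0.09 rad), for 0.1 s.
3. the push button is pressed right down (value of joint start above 0.0045 m), for 0.05 s.
At the end, for the whole second after the job is handed in: The cup stands upright (within 0.06 rad) in the mill's drive collar, its foot on the well floor (within 2.5 mm) and centred within 6 mm, turned to the lock (its lugs within 0.09 rad of the catches), and the push button has been pressed at least 4.5 mm after that and is up again (under 1.5 mm) (horizontal distance between cup_mid and mill below 0.006 m and z of cup_mid in the frame of mill between 0.149 and 0.1545 m and angle between cup_mid's own z axis and vertical below 0.06 rad and angle between the x axis of cup_mid and the x axis of mill, either way round below 0.09 rad and value of joint start below 0.0015 m); the robot touches nothing.
It fails at once if the mill's button is pressed while the cup is not locked (value of joint start above 0.003 m and (horizontal distance between cup_mid and mill above 0.008 m or z of cup_mid in the frame of mill above 0.156 m or angle between the x axis of cup_mid and the x axis of mill, either way round above 0.12 rad)).
It fails at once if the jar is knocked over or shoved more than 40 mm (angle between jar_mid's own z axis and vertical above 0.5 rad or distance of jar_mid from where it was at the start of the episode above 0.04 m).
It fails at once if the shaker is knocked over or shoved more than 40 mm (angle between shaker_mid's own z axis and vertical above 0.5 rad or distance of shaker_mid from where it was at the start of the episode above 0.04 m).
It also fails if it takes over 54 s, if anything falls off the work surface, if the arm or the gripper's body presses on something with over 40 N, if the wrist force passes 120 N, or if a joint passes its speed limit or range.

## Robot

A 6-joint arm with a two-finger parallel gripper is mounted at the origin on the work surface. World frame = base frame: x ahead of the robot, y to its left, z up, the work surface at z = 0. Lengths are in m, angles in rad, forces in N, time in s.
With the tool pointing down it reaches from about 0.375 to 0.9 m from the base axis. Payload 3.1 kg.
Tool frame: the origin (TCP) lies on the centre line of the jaws, within the pads' length; the fingertips stand 25 mm ahead of it and the grasp point (between the pads) lies 6 mm ahead of it (robot.nose_length is the y of the fingertips in the tool frame, in m); y points along the fingers, z is the direction in which the jaws open and shut, and the axes are right-handed (so a half turn about y gives the same grasp; the last joint's range is limited). The gripper opens to 87 mm and grips with 3 to 60 N. Pads are 19 mm wide; open, the fingers measure 117 mm over their backs; the gripper's body (75 mm by 190 mm) begins 51 mm behind the grasp point.
Start: joints at [-1.502, 0.527, 1.433, -0, 1.181, -0.178], TCP at [0.153, -0.606, 0.248] pointing down, gripper open.
Joint ranges: [-3.08, 3.08], [-0.75, 2.2], [0.22, 2.44], [-1.43, 4.57], [0, 2.65], [-2.85, 2.85]. Speed limits (rad/s): [2.79, 2.79, 3.14, 3.14, 3.14, 3.14].

## Interface

Orientations are given as a unit quaternion [x, y, z, w].
In Python, from rig import robot, eyes, ticket gives the robot as it stands.
- The arm moves only by the tool play_rows, never from a script. Its argument "series" is a list of rows, each a list of 7 numbers: the opening, from 0 (shut) to 1 (fully open), then the shift along the tool's x, y, z scaled (see below), then the turn, a rotation vector about the tool's x, y, z scaled (see below). In form: [[claw, dx, dy, dz, ax, ay, az], ...]. A call has 1 to 12 rows; each row shifts and turns the commanded pose from where the row before left it, along the tool's axes as they then stand; what a row does not reach is not made up. The controller multiplies each number of a shift by 100 mm and each number of a turn by 180 degrees. A row lasts 1/12 s, in which the tool goes at most 41.7 mm and 7.16 degrees, less where a joint would pass 70% of its speed; a pose out of reach is approached as far as the arm can. A call with a number of a shift or a turn outside -1 to 1 is refused whole. A call with a gripper value outside its range is refused whole. The fingers move at their own pace and stop on an object; "grip_force" is the grip in N (left out, the last holds). Time passes only in rows, so rows that do not move let the fingers close. It gives the time, the measured TCP pose, the force and the opening at its end, in the units of the state.
- robot.get_obs(): the state, without advancing time (a new reading comes with each control period).
- eyes.camera(name): name is "scene" or "top" or "wrist"; returns the picture (400x640x3 uint8, red, green, blue); there is no depth.
- eyes.camera_params(name): a dict with "K" (3x3 intrinsics, pixels), "D" ([k1, k2, p1, p2, k3] as OpenCV has them; the pictures are not rectified), "rvec" (rotation vector, rad) and "tvec" (3), from world to camera coordinates, as OpenCV has them. Camera axes: x right, y down, z forward; pixel columns grow to the right and rows downward; lengths in m; the calibration is good to about 2 mm. A picture is of the moment at which its call begins: read the wrist's pose just before it. camera_params takes no time and is no camera call; for the wrist camera it gives the pose at the moment of the call.
- ticket.hand_in(): hands the job in, once; it reports no verdict.
The state is a dict: "time": time; "q": joint angles; "joint_velocities": joint speeds; "joint_torque": joint torques, N m; "position": TCP position; "tool_rot": TCP orientation; "ft_force": force on the tool from outside, world axes, zero at the start; "moment": the same for the moment, N m; "grip_width": finger opening in m.
Only numpy, scipy, OpenCV 4.12 (cv2) and the standard library are available. Lean on these libraries where they do the work, as an engineer would, in place of code of your own. Each camera call takes 0.05 s, during which the arm holds its last target.

## Working session

There is one attempt and no reset: what is moved stays moved. The work goes in short steps, Python scripts to look and compute and a tool call to move; the robot and the scene stay as the last step left them, time stands still between calls to the robot, and variables do not carry over. Pictures are saved under pics/ and viewed, and the job is handed in when it is done.

Besides the shell and the picture viewer there is one more tool, called after ">>>" as name([rows], argument=value, ...), one row to a line, values as JSON. play_rows: Moves the arm, as the interface text tells. Its arguments: {"type":"object","properties":{"series":{"type":"array","items":{"type":"array","items":{"type":"number"}}},"grip_force":{"type":"number"}},"required":["series"]}

```bash
ls; mkdir -p pics; python3 - <<'E'
from rig import robot, eyes, ticket
import cv2
o=robot.get_obs();print(o)
for n in("scene","top","wrist"):
    cv2.imwrite(f"pics/a_{n}.png",eyes.camera(n)[:,:,::-1]); p=eyes.camera_params(n);print(n,p)
E
```

```text
pics
{'time': 0.0, 'q': array([-1.50148320e+00,  5.28459905e-01,  1.43390779e+00,  6.42124748e-08,
        1.18138776e+00, -1.78527920e-01]), 'joint_velocities': array([-1.51960820e-03,  8.38623390e-04,  8.02359865e-04,  7.53908059e-05,
       -4.42309303e-04,  1.06628931e-03]), 'joint_torque': array([-9.69896359e-05, -4.40046251e+01, -1.76591706e+01,  6.32063462e-02,
        5.84405672e-02, -1.72386826e-04]), 'position': array([ 0.15328347, -0.60520965,  0.24657368]), 'tool_rot': array([-0.08735913,  0.70244757, -0.70092052,  0.08744265]), 'ft_force': array([-0.07228957,  0.94805098, -0.64249185]), 'moment': array([0.04894556, 0.01644848, 0.05404081]), 'grip_width': 0.08699397320715835}
scene {'K': array([[438.99858081,   0.        , 321.73744212],
       [  0.        , 438.99858081, 196.39537888],
       [  0.        ,   0.        ,   1.        ]]), 'D': array([-0.09219256,  0.        ,  0.        ,  0.        ,  0.        ]), 'rvec': array([ 2.10616536,  0.92366563, -0.41702853]), 'tvec': array([-0.29768443, -0.15124571,  1.5221848 ])}
top {'K': array([[516.98065225,   0.        , 314.66918955],
       [  0.        , 516.98065225, 204.23846673],
       [  0.        ,   0.        ,   1.        ]]), 'D': array([-0.14694061,  0.        ,  0.        ,  0.        ,  0.        ]), 'rvec': array([ 2.184678  , -2.14897315,  0.12821001]), 'tvec': array([-0.00688581,  0.45376452,  1.38700669])}
wrist {'K': array([[290.69341055,   0.        , 319.53162649],
       [  0.        , 290.69341055, 198.42788329],
       [  0.        ,   0.        ,   1.        ]]), 'D': array([-0.03450351,  0.        ,  0.        ,  0.        ,  0.        ]), 'rvec': array([-2.29718101,  1.79028107,  0.25377639]), 'tvec': array([-0.62358769, -0.03312247,  0.39124274])}
```

View pics/a_scene.png

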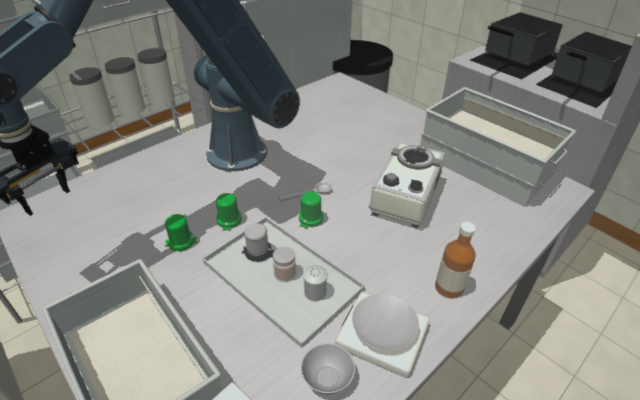

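View pics/a_top.png

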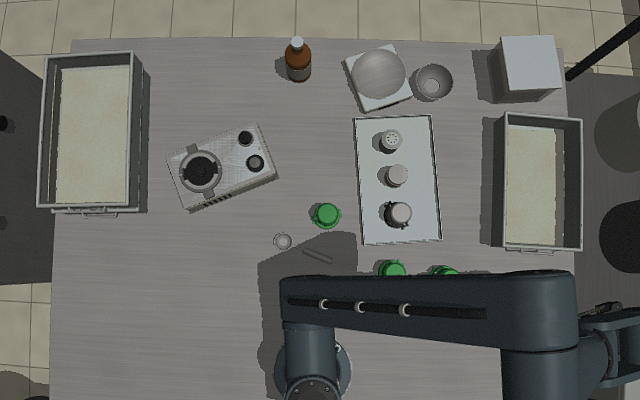

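View pics/a_wrist.png

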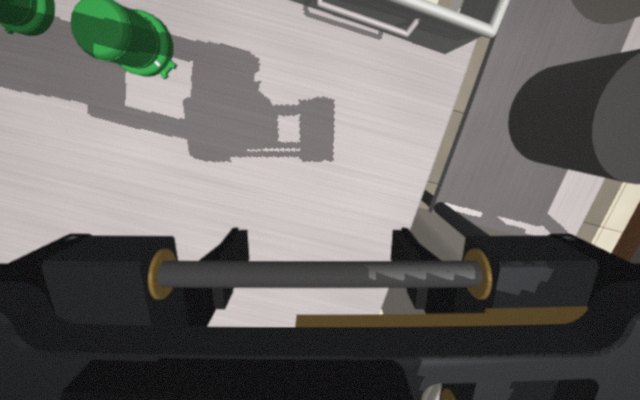

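The scene has the cup in the tray at top-view pixel (398,213), with a black foot. The jar is at (396,176), the shaker at (391,140) and the mill collar at (200,172). The green look-alikes are outside the tray. I'll zoom in next.

```bash
python3 - <<'E'
import cv2
a=cv2.imread("pics/a_top.png")
cv2.imwrite("pics/z_mill.png",cv2.resize(a[110:220,155:290],None,fx=5,fy=5,interpolation=cv2.INTER_CUBIC))
cv2.imwrite("pics/z_cup.png",cv2.resize(a[185:245,355:445],None,fx=8,fy=8,interpolation=cv2.INTER_CUBIC))
a=cv2.imread("pics/a_scene.png")
cv2.imwrite("pics/z_s.png",cv2.resize(a[130:300,230:450],None,fx=3.5,fy=3.5,interpolation=cv2.INTER_CUBIC))
E
```

```text
(no output)
```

View pics/z_mill.png

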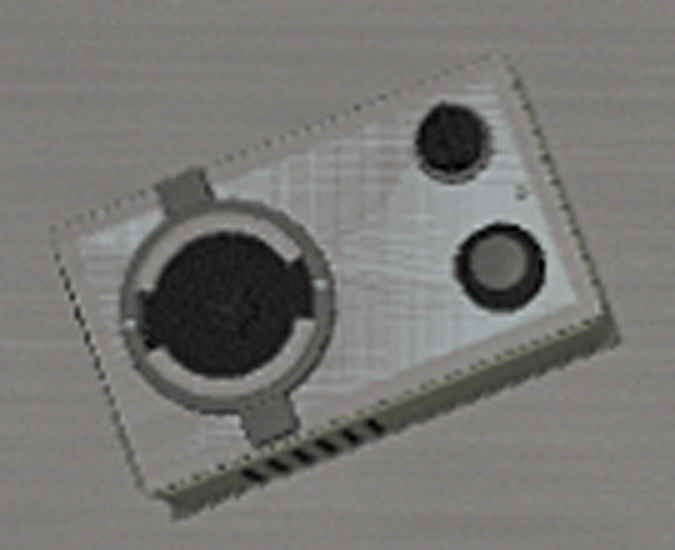

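View pics/z_cup.png

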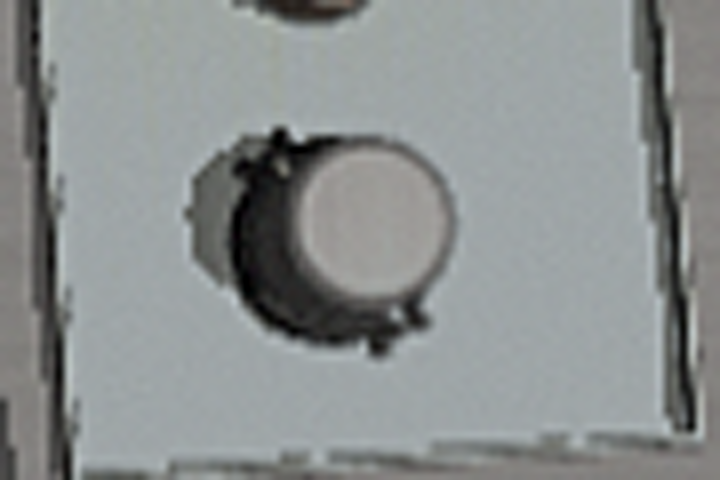

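View pics/z_s.png

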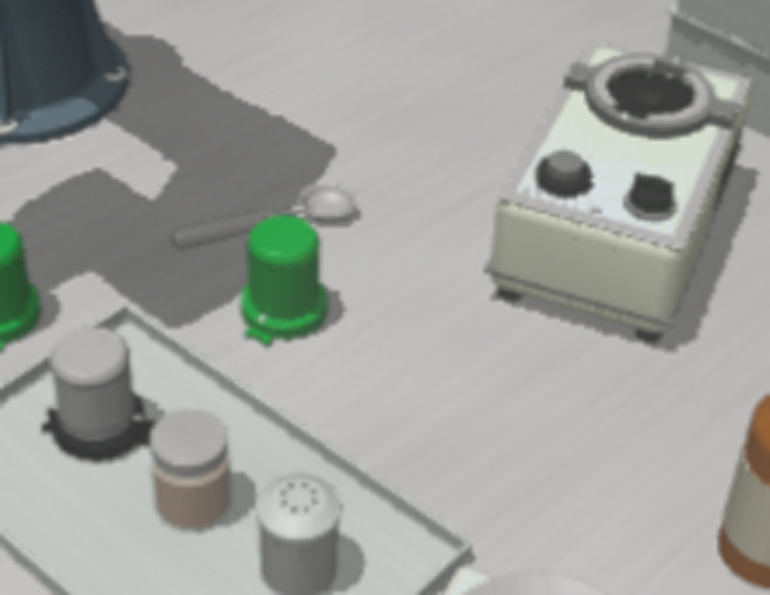

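```bash
cat > h.py <<'E'
import numpy as np, cv2
from rig import robot, eyes, ticket
from scipy.spatial.transform import Rotation as R
def ray(p,px,z):
    Rm=cv2.Rodrigues(p['rvec'])[0];C=-Rm.T@p['tvec']
    u=cv2.undistortPoints(np.array(px,float).reshape(-1,1,2),p['K'],p['D'])[:,0]
    d=np.c_[u,np.ones(len(u))]@Rm
    return C+d*((z-C[2])/d[:,2])[:,None]
def proj(p,X): return cv2.projectPoints(np.array(X,float).reshape(-1,3),p['rvec'],p['tvec'],p['K'],p['D'])[0][:,0]
def mov(o=None):
    "tool axes in world"
    o=o or robot.get_obs(); return R.from_quat(o['tool_rot']).as_matrix(),o['position']
E
python3 - <<'E'
from h import *
p=eyes.camera_params("top")
zc=lambda *a:[(x/8+355-.4,y/8+185-.4) for x,y in a]
zm=lambda *a:[(x/5+155-.4,y/5+110-.4) for x,y in a]
T=ray(p,zc((375,220)),.087);print("cup top",T)
L=ray(p,zc((262,150),(398,333)),.009);print("lugs",L,L.mean(0),np.linalg.norm(L[0]-L[1]));d=L[0]-L[1];print(np.degrees(np.arctan2(d[1],d[0])))
L=ray(p,zc((283,163),(397,312)),.022);print("ridges",L.mean(0));d=L[0]-L[1];print(np.degrees(np.arctan2(d[1],d[0])))
G=ray(p,zm((128,324),(320,285)),.1235);d=G[0]-G[1];print("gap",G,G.mean(0),np.linalg.norm(d),np.degrees(np.arctan2(d[1],d[0])))
K=ray(p,zm((183,175),(275,440)),.1235);d=K[0]-K[1];print("catch",K.mean(0),np.linalg.norm(d),np.degrees(np.arctan2(d[1],d[0])))
c=G.mean(0)[:2];B=ray(p,zm((498,260)),.132)[0];K=ray(p,zm((451,137)),.136)[0];d=K-B;print("btn",B,K,np.linalg.norm(d),np.degrees(np.arctan2(d[1],d[0])))
# edge of rim circle: left/right/top/bottom
E=ray(p,zm((228,197),(228,413),(121,305),(335,305)),.1235);print(E)
p=eyes.camera_params("scene")
E
sed -n 1,5p h.py >/dev/null
```

```text
cup top [[ 0.43000442 -0.22697342  0.087     ]]
lugs [[ 0.46154586 -0.20115957  0.009     ]
 [ 0.39863057 -0.24863554  0.009     ]] [ 0.43008822 -0.22489756  0.009     ] 0.0788181510260936
37.03825096544598
ridges [ 0.43028128 -0.22622824  0.022     ]
37.84688624801266
gap [[0.51440552 0.34931248 0.1235    ]
 [0.53609309 0.24993589 0.1235    ]] [0.5252493  0.29962419 0.1235    ] 0.10171556956087623 102.3109916360977
catch [0.52429374 0.29716231 0.1235    ] 0.14821576919851664 21.495046489106855
btn [0.54879162 0.157344   0.132     ] [0.61189589 0.18318685 0.136     ] 0.06830813306263496 22.27038488344564
[[0.5818104  0.30004219 0.1235    ]
 [0.46888438 0.29492902 0.1235    ]
 [0.52430595 0.35349826 0.1235    ]
 [0.52575547 0.24173103 0.1235    ]]
```

```bash
python3 - <<'E'
from h import *
M,P=mov();print(M.round(4),P,robot.get_obs()['q'])
p=eyes.camera_params("wrist");Rm=cv2.Rodrigues(p['rvec'])[0];C=-Rm.T@p['tvec']
print("cam in tool",M.T@(C-P),"\n",(M.T@Rm.T).round(3))
for t in ([.43,-.2265,.2],):
  for off in (0,.06,.1):
    tgt=np.array(t)+M[:,0]*off; print(off,tgt,M.T@(tgt-P)*10)
# scene check
s=eyes.camera_params("scene")
print(proj(s,[[.43,-.2265,.087],[.525,.298,.1235],[.549,.157,.132]]))
E
```

```text
[[-9.694e-01 -1.000e-04  2.453e-01]
 [-2.453e-01  1.700e-03 -9.694e-01]
 [-3.000e-04 -1.000e+00 -1.700e-03]] [ 0.15329694 -0.60535951  0.2467803 ] [-1.50147567e+00  5.28266038e-01  1.43363267e+00 -5.99267186e-06
  1.18139259e+00 -1.78503859e-01]
cam in tool [-7.48525481e-02 -1.37036000e-01 -1.30979524e-04] 
 [[ 0.001  0.961  0.275]
 [ 0.001 -0.275  0.961]
 [ 1.    -0.001 -0.001]]
0 [ 0.43   -0.2265  0.2   ] [-3.61168606  0.47387999 -2.99331128]
0.06 [ 0.37183313 -0.24121785  0.19998223] [-3.01168606  0.47387999 -2.99331128]
0.1 [ 0.33305522 -0.25102975  0.19997038] [-2.61168606  0.47387999 -2.99331128]
[[254.80638905 229.28439296]
 [415.09461151 154.71267658]
 [391.28874099 174.94747406]]
```

>>> play_rows([
  [1,-0.15,0,-0.15,0,0,0],
  [1,-0.27,0,-0.27,0,0,0],
  [1,-0.28,0,-0.27,0,0,0],
  [1,-0.28,0,-0.27,0,0,0],
  [1,-0.28,0,-0.27,0,0,0],
  [1,-0.28,0,-0.27,0,0,0],
  [1,-0.28,0,-0.27,0,0,0],
  [1,-0.28,0,-0.27,0,0,0],
  [1,-0.28,0,-0.27,0,0,0],
  [1,-0.28,0,-0.27,0,0,0],
  [1,-0.23,0,-0.27,0,0,0],
  [1,-0.1,0,-0.1,0,0,0],
])

```text
time: 1.15
position: [0.3711, -0.242, 0.2473]
tool_rot: [-0.089, 0.703, -0.7, 0.088]
ft_force: [-0.7, 0.4, -0.4]
grip_width: 0.0872
```

```bash
python3 - <<'E'
from h import *
o=robot.get_obs();print(o['position'],o['q'],o['time'],o['ft_force'])
p=eyes.camera_params("wrist");cv2.imwrite("pics/b_wrist.png",eyes.camera("wrist")[:,:,::-1])
np.savez("b.npz",**p)
print(proj(p,[[.43,-.2265,.087],[.4615,-.2012,.009],[.3986,-.2486,.009]]))
E
```

```text
[ 0.37114717 -0.24198426  0.24727243] [-8.31849034e-01  2.85062084e-01  1.86813892e+00  1.55492797e-03
  9.91534245e-01  4.87267627e-01] 1.15 [-0.68160995  0.43647084 -0.41463872]
[[320.03827585 129.88110345]
 [306.53548962  96.14413438]
 [330.76455311 155.43615586]]
```

View pics/b_wrist.png

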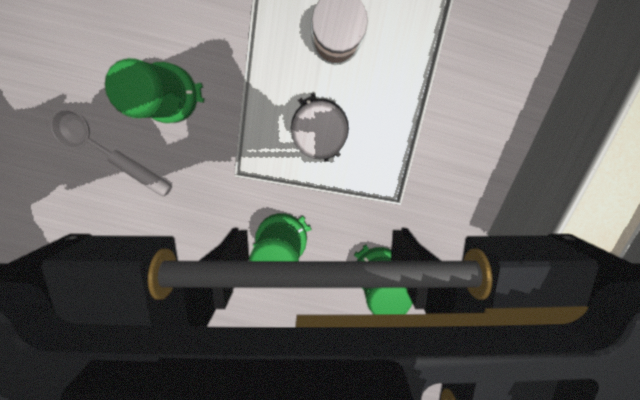

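```bash
python3 - <<'E'
from h import *
p=dict(np.load("b.npz"))
a=cv2.imread("pics/b_wrist.png");cv2.imwrite("pics/z_b.png",cv2.resize(a[80:175,270:370],None,fx=6,fy=6,interpolation=cv2.INTER_CUBIC))
cv2.imwrite("pics/z_b.png",cv2.resize(a[80:175,270:370],None,fx=6,fy=6,interpolation=cv2.INTER_CUBIC))
E
```

```text
(no output)
```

View pics/z_b.png

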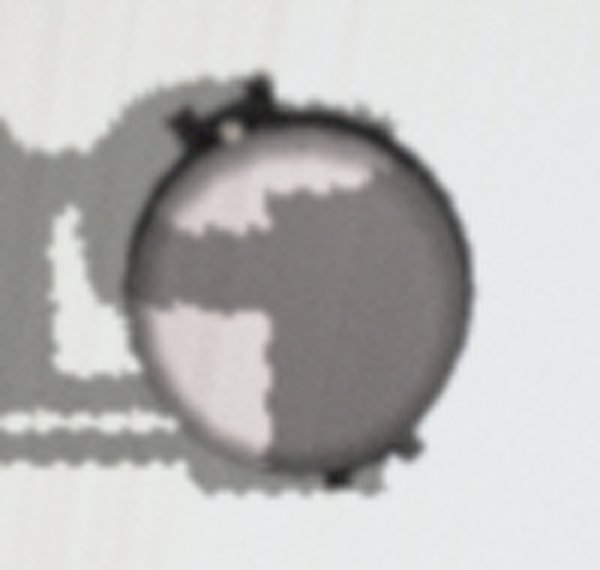

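```bash
python3 - <<'E'
from h import *
p=dict(np.load("b.npz"))
z=lambda *a:[(x/6+270-.4,y/6+80-.4) for x,y in a]
print(ray(p,z((301,296)),.086))
E=ray(p,z((133,296),(470,296),(301,117),(301,472)),.086);print(E)
L=ray(p,z((223,107),(372,463)),.006);d=L[0]-L[1];print(L.mean(0),np.linalg.norm(d),np.degrees(np.arctan2(d[1],d[0])))
M,P=mov()
for c in ((.430,-.227),): print(M.T@(np.array([*c,.056])-P)*10)
E
```

```text
[[ 0.43078534 -0.22601656  0.086     ]]
[[ 0.42387757 -0.19883854  0.086     ]
 [ 0.43777193 -0.25332531  0.086     ]
 [ 0.45837817 -0.21897993  0.086     ]
 [ 0.40226852 -0.23328901  0.086     ]]
[ 0.42853599 -0.2259761   0.006     ] 0.07990954964896792 37.495505560503446
[-0.60035082  1.91344713  0.01114155]
```

>>> play_rows([
  [1,-0.3,0,0.01,0,0,0],
  [1,-0.3,0.1,0,0,0,0],
  [1,0,0.3,0,0,0,0],
  [1,0,0.3,0,0,0,0],
  [1,0,0.3,0,0,0,0],
  [1,0,0.2,0,0,0,0],
  [1,0,0.1,0,0,0,0],
  [1,0,0,0,0,0,0],
])

```text
time: 1.87
position: [0.4278, -0.2323, 0.1151]
tool_rot: [-0.089, 0.703, -0.7, 0.086]
ft_force: [-0.3, 0.7, -0.6]
grip_width: 0.087
```

```bash
python3 - <<'E'
from h import *
o=robot.get_obs();M,P=mov(o);print(P,o['ft_force'],o['time'],M.T@(np.array([.4303,-.2265,.056])-P)*10)
cv2.imwrite("pics/c_wrist.png",eyes.camera("wrist")[:,:,::-1])
E
```

```text
[ 0.42781934 -0.23226756  0.11507498] [-0.2960846   0.67102838 -0.64352606] 1.8667 [-0.04013611  0.59084207 -0.04713714]
```

View pics/c_wrist.png

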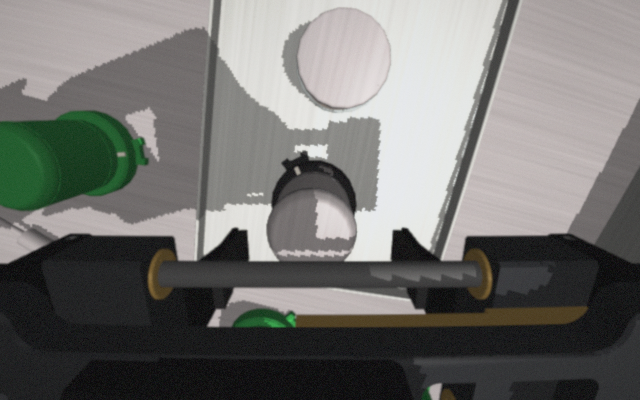

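>>> play_rows([
  [1,-0.02,0.1,-0.02,0,0,0],
  [1,-0.02,0.2,-0.027,0,0,0],
  [1,0,0.2,0,0,0,0],
  [1,0,0.09,0,0,0,0],
  [1,0,0,0,0,0,0],
])

```text
time: 2.33
position: [0.4315, -0.2269, 0.0574]
tool_rot: [-0.088, 0.702, -0.701, 0.087]
ft_force: [-0.4, -0.2, -0.4]
grip_width: 0.087
```

```bash
python3 - <<'E'
from h import *
o=robot.get_obs();M,P=mov(o);print(P,M.round(4),o['ft_force'],o['time'],M.T@(np.array([.4303,-.2265,.056])-P)*10)
E
```

```text
[ 0.43149747 -0.22690502  0.05741176] [[-0.9695 -0.0018  0.2453]
 [-0.2453  0.0015 -0.9695]
 [ 0.0013 -1.     -0.0019]] [-0.38452002 -0.15886892 -0.36597495] 2.3333 [ 0.01059652  0.01414463 -0.00683728]
```

>>> play_rows([
  [0.5,0.01,0,0,0,0,0],
  [0,0,0,0,0,0,0],
  [0,0,0,0,0,0,0],
  [0,0,0,0,0,0,0],
  [0,0,0,0,0,0,0],
  [0,0,0,0,0,0,0],
  [0,0,0,0,0,0,0],
], grip_force=40)

```text
time: 2.92
position: [0.4306, -0.2268, 0.0591]
tool_rot: [-0.087, 0.702, -0.701, 0.087]
ft_force: [-0.2, 1.8, 6.4]
grip_width: 0.0576
```

```bash
python3 - <<'E'
from h import *
o=robot.get_obs();M,P=mov(o);print(P,o['ft_force'],o['grip_width'],o['time'])
E
```

```text
[ 0.43064922 -0.22680591  0.05910237] [-0.20777845  1.76915786  6.38360339] 0.0575894146234879 2.9167
```

>>> play_rows([
  [0,0,-0.05,0,0,0,0],
  [0,0,-0.15,0,0,0,0],
  [0,0,-0.3,0,0,0,0],
  [0,0,-0.35,0,0,0,0],
  [0,0,-0.35,0,0,0,0],
  [0,0,-0.35,0,0,0,0],
  [0,0,-0.25,0,0,0,0],
  [0,0,-0.1,0,0,0,0],
  [0,0,0,0,0,0,0],
])

```text
time: 3.67
position: [0.432, -0.2285, 0.2512]
tool_rot: [0.086, -0.7, 0.703, -0.089]
ft_force: [0.7, -0.8, -5.2]
grip_width: 0.0571
```

```bash
python3 - <<'E'
from h import *
o=robot.get_obs();M,P=mov(o);print(P,o['ft_force'],o['grip_width'],o['time'])
cv2.imwrite("pics/d_wrist.png",eyes.camera("wrist")[:,:,::-1])
print(M.T@(np.array([.428,.2735,.25])-P)*10)
E
```

```text
[ 0.43200107 -0.22848089  0.25115769] [ 0.70158587 -0.84835664 -5.20177573] 0.057069639412847525 3.6667
[-1.19351406 -0.01077977 -4.87602549]
```

View pics/d_wrist.png

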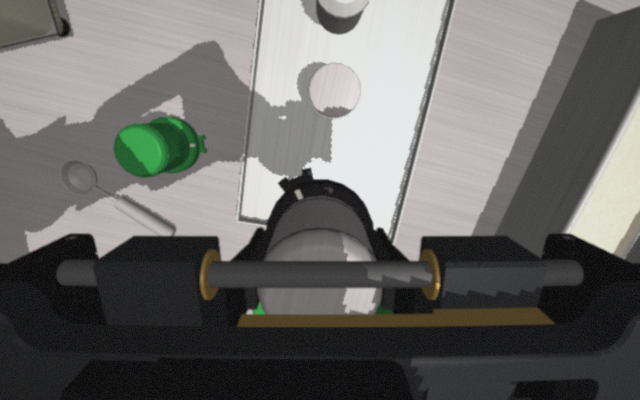

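>>> play_rows([
  [0,-0.04,0,-0.16,0,0,0],
  [0,-0.07,0,-0.3,0,0,0],
  [0,-0.09,0,-0.38,0,0,0],
  [0,-0.1,0,-0.38,0,0,0],
  [0,-0.1,0,-0.38,0,0,0],
  [0,-0.1,0,-0.38,0,0,0],
  [0,-0.1,0,-0.38,0,0,0],
  [0,-0.1,0,-0.38,0,0,0],
  [0,-0.1,0,-0.38,0,0,0],
  [0,-0.1,0,-0.38,0,0,0],
  [0,-0.1,0,-0.38,0,0,0],
  [0,-0.1,0,-0.38,0,0,0],
])

```text
time: 4.72
position: [0.4313, 0.2139, 0.2463]
tool_rot: [0.089, -0.701, 0.702, -0.086]
ft_force: [1.8, 0.0, -5.3]
grip_width: 0.0576
```

>>> play_rows([
  [0,-0.06,0,-0.34,0,0,0],
  [0,-0.03,0,-0.18,0,0,0],
  [0,0,0,-0.08,0,0,0],
  [0,0,0,0,0,0,0],
  [0,0,0,0,0,0,0],
])

```text
time: 5.13
position: [0.426, 0.2719, 0.247]
tool_rot: [0.089, -0.701, 0.702, -0.086]
ft_force: [0.4, -0.1, -4.7]
grip_width: 0.0572
```

```bash
python3 - <<'E'
from h import *
o=robot.get_obs();M,P=mov(o);print(P,M.round(4),o['ft_force'],o['q'],o['time'])
p=eyes.camera_params("wrist");np.savez("e.npz",M=M,P=P,**p)
cv2.imwrite("pics/e_wrist.png",eyes.camera("wrist")[:,:,::-1])
cv2.imwrite("pics/e_top.png",eyes.camera("top")[:,:,::-1])
a=cv2.imread("pics/e_wrist.png");cv2.imwrite("pics/z_e.png",cv2.resize(a[0:270,160:480],None,fx=2.2,fy=2.2,interpolation=cv2.INTER_CUBIC))
E
```

```text
[0.42599504 0.27193848 0.24695296] [[-0.9692 -0.0035  0.2462]
 [-0.2462 -0.0024 -0.9692]
 [ 0.004  -1.      0.0014]] [ 0.44830884 -0.0975403  -4.65397601] [ 3.47302799e-01  3.69764733e-01  1.72598708e+00 -1.19509212e-03
  1.04995792e+00  1.66996994e+00] 5.1333
```

View pics/z_e.png

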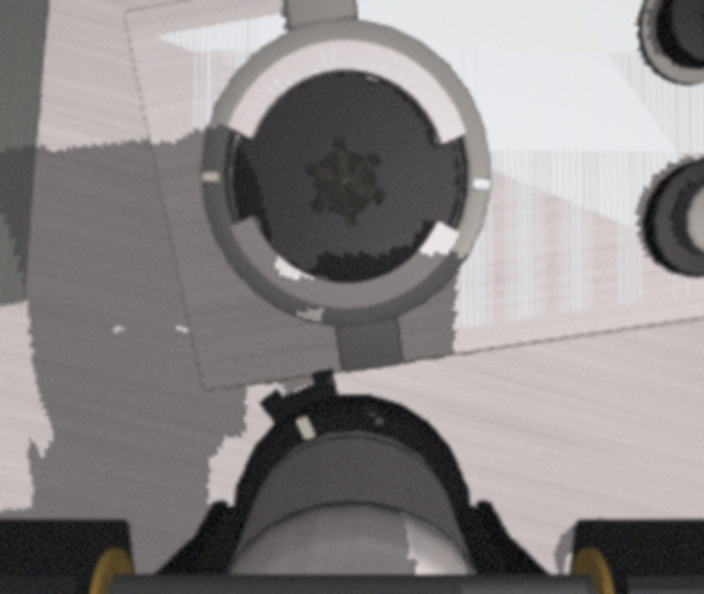

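View pics/e_top.png

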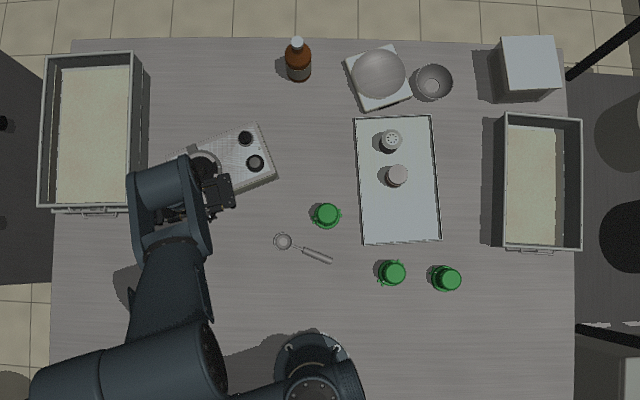

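```bash
cat > m.py <<'E'
from h import *
p=dict(np.load("e.npz"));M=p['M'];P=p['P']
z=lambda *a:[(x/2.2+160-.3,y/2.2-.3) for x,y in a]
E=ray(p,z((202,178),(491,178),(346,19),(346,326)),.1235);print("rim",E,(E[0]+E[1])/2,(E[2]+E[3])/2,np.linalg.norm(E[0]-E[1]),np.linalg.norm(E[2]-E[3]))
G=ray(p,z((210,177),(481,184)),.1235);d=G[0]-G[1];print("gap",G.mean(0),np.linalg.norm(d),np.degrees(np.arctan2(d[1],d[0])))
# lip inner edge, top surface
I=ray(p,z((346,70),(346,282)),.1235);print("lip",I.mean(0),np.linalg.norm(I[0]-I[1]))
# held lug: top of lug ; underside at TCP-.0561
zu=P[2]-.0561
L=ray(p,z((297,393)),zu+.006)[0];r=L-P;print("lug rel TCP",np.linalg.norm(r[:2]),np.degrees(np.arctan2(r[1],r[0])))
L=ray(p,z((306,428)),zu+.018)[0];r=L-P;print("ridge",np.linalg.norm(r[:2]),np.degrees(np.arctan2(r[1],r[0])))
print("toolz yaw",np.degrees(np.arctan2(M[1,2],M[0,2])))
E
python3 m.py
```

```text
rim [[0.51159994 0.35269649 0.1235    ]
 [0.53859638 0.24576872 0.1235    ]
 [0.57748043 0.31254314 0.1235    ]
 [0.47047715 0.2857628  0.1235    ]] [0.52509816 0.2992326  0.1235    ] [0.52397879 0.29915297 0.1235    ] 0.11028306866919614 0.11030362137164379
gap [0.52412741 0.29931518 0.1235    ] 0.10351469252426121 102.7722938780512
lip [0.52423487 0.29921459 0.1235    ] 0.07615441320805544
lug rel TCP 0.03857894942979663 39.65325174482642
ridge 0.03034215530848747 40.05573900466902
toolz yaw -75.74888528011685
```

>>> play_rows([
  [0,0,0,0,0,-0.02,0],
  [0,0,0,0,0,-0.035,0],
  [0,0,0,0,0,-0.037,0],
  [0,0,0,0,0,-0.037,0],
  [0,0,0,0,0,-0.037,0],
  [0,0,0,0,0,-0.037,0],
  [0,0,0,0,0,-0.037,0],
  [0,0,0,0,0,-0.037,0],
  [0,0,0,0,0,-0.037,0],
  [0,0,0,0,0,-0.028,0],
  [0,0,0,0,0,-0.015,0],
  [0,0,0,0,0,0,0],
])

```text
time: 6.23
position: [0.4274, 0.2712, 0.2484]
tool_rot: [0.447, -0.548, 0.548, -0.446]
ft_force: [0.2, -0.5, -5.6]
grip_width: 0.0573
```

```bash
python3 - <<'E'
from h import *
o=robot.get_obs();M,P=mov(o);print(P,M.round(4),o['ft_force'],o['q'],o['time'])
print("toolz yaw",np.degrees(np.arctan2(M[1,2],M[0,2])))
print(M.T@(np.array([.5245,.299,.205])-P)*10)
E
```

```text
[0.42738904 0.2712029  0.24844275] [[-2.017e-01 -5.000e-04  9.794e-01]
 [-9.794e-01 -6.000e-04 -2.017e-01]
 [ 7.000e-04 -1.000e+00 -3.000e-04]] [ 0.19659036 -0.53425572 -5.63138466] [ 3.44604951e-01  3.67472115e-01  1.72471438e+00 -5.09864497e-04
  1.05006282e+00  5.47979028e-01] 6.2333
toolz yaw -11.63794076957344
[-0.46846724  0.43379489  0.8952147 ]
```

>>> play_rows([
  [0,-0.1,0,0.2,0,0,0],
  [0,-0.18,0,0.32,0,0,0],
  [0,-0.13,0,0.25,0,0,0],
  [0,-0.058,0.1,0.125,0,0,0],
  [0,0,0.15,0,0,0,0],
  [0,0,0.05,0,0,0,0],
  [0,0,0,0,0,0,0],
])

```text
time: 6.82
position: [0.5225, 0.2991, 0.2162]
tool_rot: [-0.449, 0.549, -0.548, 0.444]
ft_force: [0.1, 0.0, -4.9]
grip_width: 0.0574
```

```bash
python3 - <<'E'
from h import *
o=robot.get_obs();M,P=mov(o);print(P,M.round(4),o['ft_force'],o['time'])
print(M.T@(np.array([.5245,.299,.166])-P)*10)
p=eyes.camera_params("wrist");np.savez("f.npz",M=M,P=P,**p)
cv2.imwrite("pics/f_wrist.png",eyes.camera("wrist")[:,:,::-1])
cv2.imwrite("pics/f_scene.png",eyes.camera("scene")[:,:,::-1])
a=cv2.imread("pics/f_wrist.png");cv2.imwrite("pics/z_f.png",cv2.resize(a[60:290,180:460],None,fx=2.6,fy=2.6,interpolation=cv2.INTER_CUBIC))
a=cv2.imread("pics/f_scene.png");cv2.imwrite("pics/z_fs.png",cv2.resize(a[70:230,330:490],None,fx=3.5,fy=3.5,interpolation=cv2.INTER_CUBIC))
E
```

```text
[0.52253248 0.29907225 0.21623346] [[-0.2024 -0.0062  0.9793]
 [-0.9793 -0.0023 -0.2024]
 [ 0.0035 -1.     -0.0056]] [ 0.05837533  0.00539926 -4.86688057] 6.8167
[-0.00504763  0.50220328  0.02222747]
```

View pics/z_f.png

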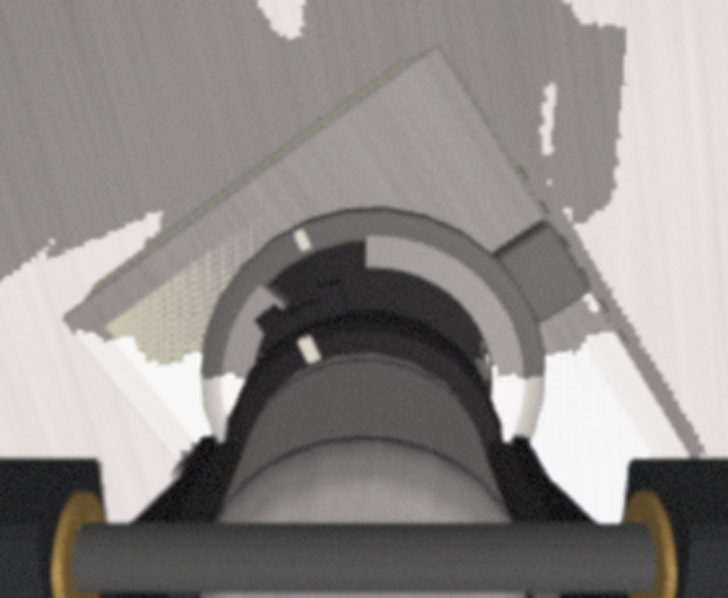

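View pics/z_fs.png

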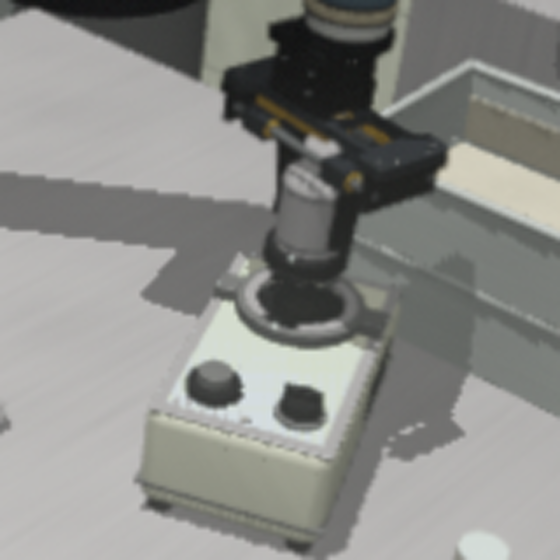

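```bash
python3 - <<'E'
from h import *
p=dict(np.load("f.npz"));M=p['M'];P=p['P']
z=lambda *a:[(x/2.6+180-.3,y/2.6+60-.3) for x,y in a]
zu=P[2]-.0561; c=np.array([.5245,.299])
for n,px,h,o in (("lug",(298,304),zu+.006,P[:2]),("ridge",(309,349),zu+.0185,P[:2]),("gap",(303,239),.1235,c)):
    L=ray(p,z(px),h)[0];r=L[:2]-o;print(n,L,np.linalg.norm(r),np.degrees(np.arctan2(r[1],r[0])))
# foot left/right edges & rim edges around widest
E=ray(p,z((204,375),(543,375)),.1235);print("rim chord mid",E.mean(0),E)
S=ray(p,z((303,239)),.1235)
# foot front extreme (front edge of top-of-foot, z=zu+18mm)
F=ray(p,z((366,310)),zu+.018)[0];print("foot front", M.T@(F-P))
T=ray(p,z((366,436)),zu+.084)[0];print("body top front", M.T@(T-P))
R2=ray(p,z((370,207)),.1235)[0];print("rim front",M.T@(R2-np.array([*c,.1235])))
E
```

```text
lug [0.5128119  0.33839147 0.16613346] 0.04050296932238081 103.88636110367656
ridge [0.51459686 0.32949434 0.17863346] 0.03144006290378218 104.61987143327853
gap [0.51305146 0.349683   0.1235    ] 0.05195993979757642 102.7286497773474
rim chord mid [0.52525159 0.30320045 0.1235    ] [[0.47240149 0.31408661 0.1235    ]
 [0.57810169 0.29231428 0.1235    ]]
foot front [-3.77403592e-02  3.79679924e-02 -7.55856120e-05]
body top front [-0.0320234  -0.02801244 -0.0002228 ]
rim front [-0.05683093 -0.00019389 -0.00121103]
```

>>> play_rows([
  [0,0.002,0.1,0.022,0,0.006,0],
  [0,0,0.12,0,0,0,0],
  [0,0,0.06,0,0,0,0],
  [0,0,0,0,0,0,0],
  [0,0,0,0,0,0,0],
])

```text
time: 7.33
position: [0.5261, 0.3001, 0.1904]
tool_rot: [-0.442, 0.552, -0.552, 0.442]
ft_force: [0.6, 0.7, -5.5]
grip_width: 0.0572
```

```bash
python3 - <<'E'
from h import *
o=robot.get_obs();M,P=mov(o);print(P,M.round(4),o['ft_force'],o['moment'],o['time'])
print(M.T@(np.array([.5245,.299,.166])-P)*10)
p=eyes.camera_params("wrist");np.savez("g.npz",M=M,P=P,**p)
cv2.imwrite("pics/g_wrist.png",eyes.camera("wrist")[:,:,::-1])
a=cv2.imread("pics/g_wrist.png");cv2.imwrite("pics/z_g.png",cv2.resize(a[60:290,180:460],None,fx=2.6,fy=2.6,interpolation=cv2.INTER_CUBIC))
E
```

```text
[0.52605879 0.30007202 0.19041737] [[-2.188e-01 -6.000e-04  9.758e-01]
 [-9.758e-01 -2.000e-04 -2.188e-01]
 [ 3.000e-04 -1.000e+00 -5.000e-04]] [ 0.59680799  0.7193402  -5.50537467] [-0.0167537  -0.10565325  0.03760763] 7.3333
[ 0.01378671  0.24418525 -0.0127359 ]
```

View pics/z_g.png

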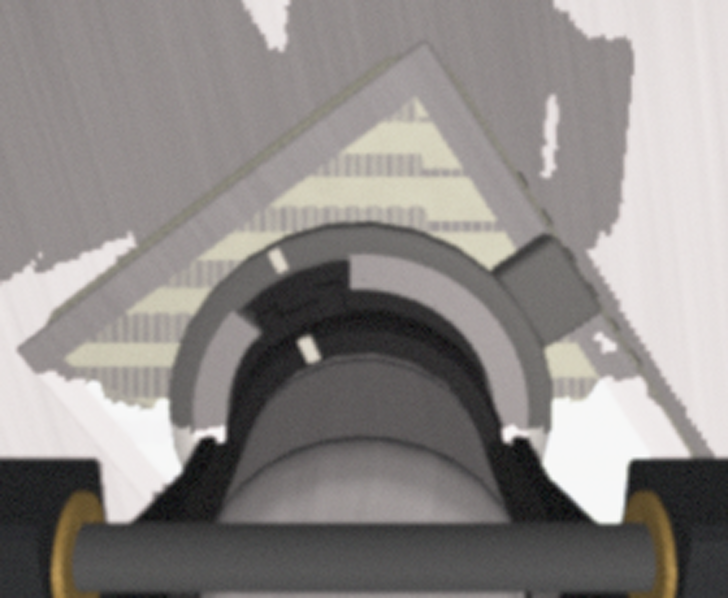

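```bash
python3 - <<'E'
from h import *
p=dict(np.load("g.npz"));M=p['M'];P=p['P']
Rm=cv2.Rodrigues(p['rvec'])[0];C=-Rm.T@p['tvec'];print("cam in tool",M.T@(C-P),"nominal -.07485 -.13704 -.0001")
z=lambda *a:[(x/2.6+180-.3,y/2.6+60-.3) for x,y in a]
zu=P[2]-.0561
for n,px,h in (("foot front",(366,310),zu+.018),("bodytop front",(366,437),zu+.084),("rim front",(361,222),.1235),("lip front in",(361,288),.1235),("gapridge",(278,260),.1235),("cup ridge",(309,349),zu+.0185),("catch outer mid",(577,257),.1235)):
    L=ray(p,z(px),h)[0];print(n,((M.T@(L-P))*1000).round(1),L.round(4))
E
```

```text
cam in tool [-0.0752381  -0.13702046 -0.00043096] nominal -.07485 -.13704 -.0001
foot front [-37.7  38.1  -0.1] [0.5342 0.3369 0.1523]
bodytop front [-31.8 -27.9  -0.2] [0.5328 0.3312 0.2183]
rim front [-55.5  66.9  -1.3] [0.5369 0.3545 0.1235]
lip front in [-37.7  66.9  -1.4] [0.5329 0.3371 0.1235]
gapridge [-45.4  66.9 -23.8] [0.5127 0.3496 0.1235]
cup ridge [-28.3  37.6 -13.7] [0.5189 0.3307 0.1528]
catch outer mid [-46.2  66.9  57.1] [0.5919 0.3326 0.1235]
```

>>> play_rows([
  [0,0.019,0,-0.012,0,0,0],
  [0,0,0.05,0,0,0,0],
  [0,0,0.05,0,0,0,0],
  [0,0,0.04,0,0,0,0],
  [0,0,0,0,0,0,0],
])

```text
time: 7.8
position: [0.5241, 0.2983, 0.1754]
tool_rot: [-0.443, 0.552, -0.552, 0.441]
ft_force: [-0.4, 0.4, -5.8]
grip_width: 0.0574
```

```bash
python3 - <<'E'
from h import *
o=robot.get_obs();M,P=mov(o);print(P,o['ft_force'],o['moment'],o['time'])
print(M.T@(np.array([.5245,.299,.166])-P)*10)
E
```

```text
[0.52411357 0.29831906 0.17537008] [-0.35089639  0.37580549 -5.81297165] [-0.00479887 -0.04914492  0.01885079] 7.8
[-0.00758152  0.09368931  0.00244306]
```

Nothing is touching yet, so I'll carry on down.

>>> play_rows([
  [0,0,0.04,0,0,0,0],
  [0,0,0.04,0,0,0,0],
  [0,0,0,0,0,0,0],
  [0,0,0,0,0,0,0],
])

```text
time: 8.13
position: [0.5245, 0.2985, 0.1681]
tool_rot: [-0.442, 0.552, -0.552, 0.442]
ft_force: [-0.4, -0.6, -5.9]
grip_width: 0.0576
```

```bash
python3 - <<'E'
from h import *
o=robot.get_obs();M,P=mov(o);print(P,M.round(3),o['ft_force'],o['moment'],o['time'])
p=eyes.camera_params("wrist");np.savez("i.npz",M=M,P=P,**p)
cv2.imwrite("pics/i_wrist.png",eyes.camera("wrist")[:,:,::-1])
a=cv2.imread("pics/i_wrist.png");cv2.imwrite("pics/z_i.png",cv2.resize(a[60:290,180:460],None,fx=2.6,fy=2.6,interpolation=cv2.INTER_CUBIC))
E
```

```text
[0.52449121 0.2984565  0.16809955] [[-0.219 -0.001  0.976]
 [-0.976 -0.    -0.219]
 [ 0.001 -1.    -0.001]] [-0.4090533  -0.57828644 -5.86649689] [-0.02297657 -0.09119704  0.02359556] 8.1333
```

View pics/z_i.png

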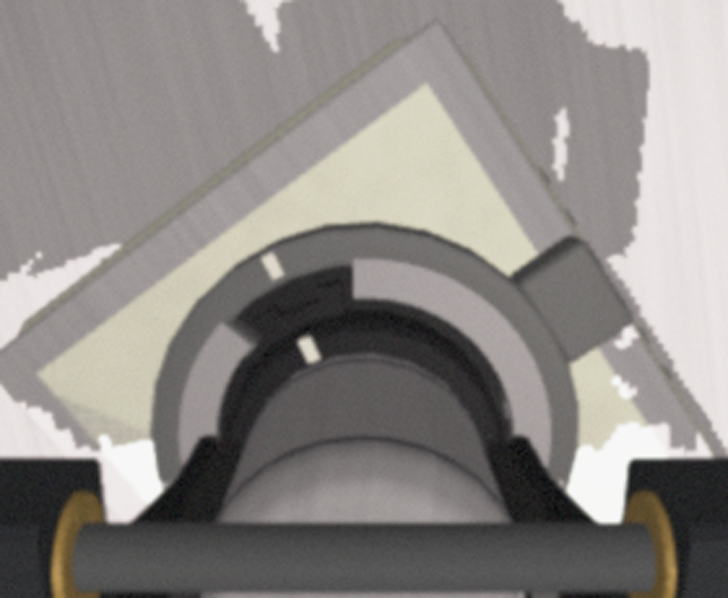

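The cup's ridge at (309,349) lines up with the gap ridge at (273,265), and the lug sits inside the gap. Next I'll lower onto the well floor.

>>> play_rows([
  [0,0,0.02,0,0,0,0],
  [0,0,0.015,0,0,0,0],
  [0,0,0,0,0,0,0],
  [0,0,0,0,0,0,0],
])

```text
time: 8.52
position: [0.5252, 0.2987, 0.1662]
tool_rot: [0.442, -0.552, 0.552, -0.442]
ft_force: [-1.2, -0.4, 4.4]
grip_width: 0.0579
```

```bash
python3 - <<'E'
from h import *
o=robot.get_obs();M,P=mov(o);print(P,o['ft_force'],o['moment'],o['time'])
E
```

```text
[0.52516681 0.29872063 0.166189  ] [-1.17343879 -0.42944985  4.44683356] [-0.12186872  0.35998273  0.00270684] 8.5167
```

>>> play_rows([
  [0,0,0,0,0,0.02,0],
  [0,0,0,0,0,0.03,0],
  [0,0,0,0,0,0.035,0],
  [0,0,0,0,0,0.035,0],
  [0,0,0,0,0,0.035,0],
  [0,0,0,0,0,0.035,0],
  [0,0,0,0,0,0.035,0],
  [0,0,0,0,0,0.035,0],
  [0,0,0,0,0,0.035,0],
  [0,0,0,0,0,0.035,0],
  [0,0,0,0,0,0.02,0],
  [0,0,0,0,0,0,0],
], grip_force=50)

```text
time: 9.52
position: [0.5251, 0.2983, 0.1662]
tool_rot: [0.088, -0.701, 0.702, -0.089]
ft_force: [-2.2, -2.6, 4.6]
grip_width: 0.0574
```

```bash
python3 - <<'E'
from h import *
o=robot.get_obs();M,P=mov(o);print(P,o['ft_force'],o['moment'],o['time'],o['q'])
print("toolz yaw",np.degrees(np.arctan2(M[1,2],M[0,2])))
p=eyes.camera_params("wrist");np.savez("j.npz",M=M,P=P,**p)
cv2.imwrite("pics/j_wrist.png",eyes.camera("wrist")[:,:,::-1])
a=cv2.imread("pics/j_wrist.png");cv2.imwrite("pics/z_j.png",cv2.resize(a[60:290,180:460],None,fx=2.6,fy=2.6,interpolation=cv2.INTER_CUBIC))
E
```

```text
[0.52510032 0.29827641 0.16617985] [-2.16165892 -2.61263314  4.61569409] [-0.25474852  0.44080265 -0.01268904] 9.5167 [ 3.32087209e-01  5.99372718e-01  1.56267264e+00 -9.10450798e-04
  9.78331921e-01  1.65325433e+00]
toolz yaw -75.66822078519267
```

View pics/z_j.png

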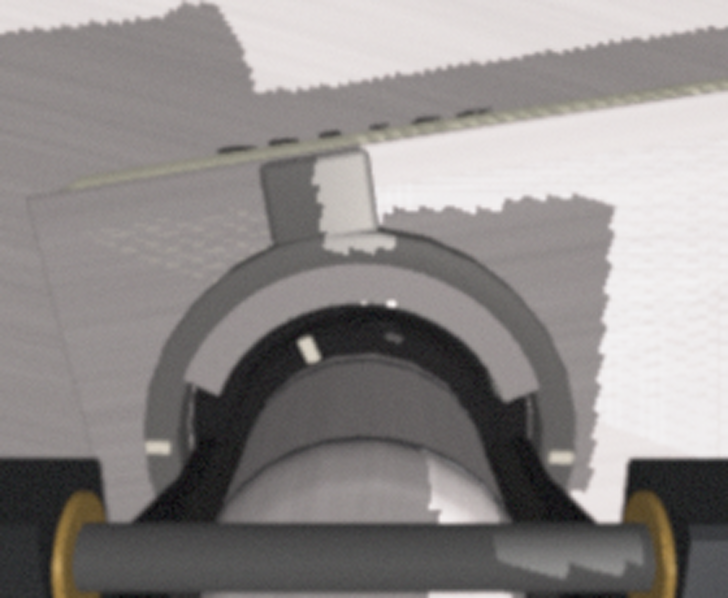

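>>> play_rows([
  [0,0,0,0,0,0.025,0],
  [0,0,0,0,0,0.025,0],
  [0,0,0,0,0,0.02,0],
  [0,0,0,0,0,0.015,0],
  [0,0,0,0,0,0.015,0],
  [0,0,0,0,0,0,0],
  [0,0,0,0,0,0,0],
])

```text
time: 10.15
position: [0.5257, 0.2986, 0.1662]
tool_rot: [0.022, 0.707, -0.707, -0.021]
ft_force: [-0.7, -1.9, 5.5]
grip_width: 0.0574
```

```bash
python3 - <<'E'
from h import *
o=robot.get_obs();M,P=mov(o);print(P,o['ft_force'],o['moment'],o['time'],o['q'])
print("toolz yaw",np.degrees(np.arctan2(M[1,2],M[0,2])))
p=eyes.camera_params("wrist");np.savez("k.npz",M=M,P=P,**p)
cv2.imwrite("pics/k_wrist.png",eyes.camera("wrist")[:,:,::-1])
a=cv2.imread("pics/k_wrist.png");cv2.imwrite("pics/z_k.png",cv2.resize(a[60:290,180:460],None,fx=2.6,fy=2.6,interpolation=cv2.INTER_CUBIC))
E
```

```text
[0.52568022 0.29863046 0.16615091] [-0.7492107  -1.87240931  5.47166936] [-0.15384233  0.33308284  0.12048091] 10.15 [ 3.32162963e-01  5.99766375e-01  1.56189278e+00 -4.78230603e-04
  9.77434195e-01  1.96427693e+00]
toolz yaw -93.49790763619885
```

View pics/z_k.png

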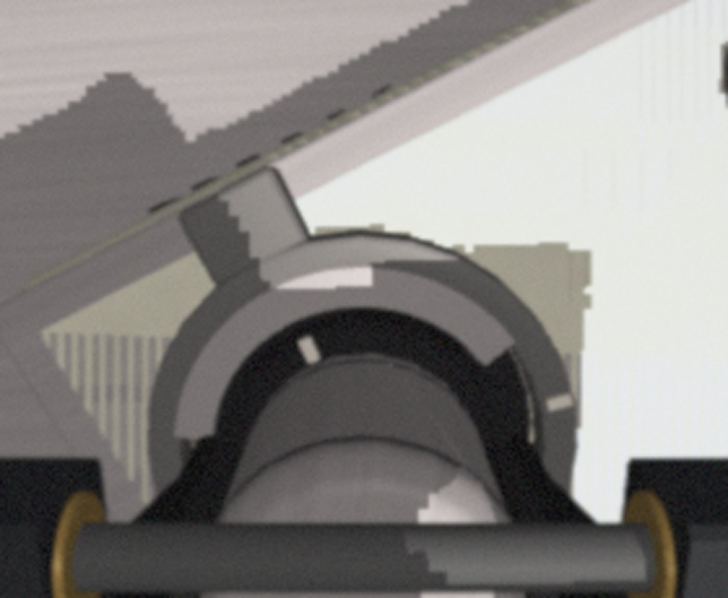

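```bash
python3 - <<'E'
from h import *
p=dict(np.load("k.npz"));M=p['M'];P=p['P']
z=lambda *a:[(x/2.6+180-.3,y/2.6+60-.3) for x,y in a]
zu=.110;c=P[:2]
K=ray(p,z((182,215),(270,168),(215,283),(308,238)),.1235)
o=K[:2].mean(0);i=K[2:].mean(0);
for n,v in (("catch outer",o[:2]-c),("catch inner",i[:2]-c),("catch axis",(o-i)[:2]),("side1",(K[0]-K[2])[:2]),("side2",(K[1]-K[3])[:2])): print(n,np.linalg.norm(v),np.degrees(np.arctan2(v[1],v[0])))
G=ray(p,z((559,402)),.1235)[0];v=G[:2]-c;print("gap-80",np.linalg.norm(v),np.degrees(np.arctan2(v[1],v[0]))+100)
r=ray(p,z((309,349)),zu+.0185)[0];v=r[:2]-c;print("cup ridge",np.linalg.norm(v),np.degrees(np.arctan2(v[1],v[0])))
a=np.array(z((302,340),(316,360)));q=ray(p,a,zu+.0185);v=(q[0]-q[1])[:2];print("ridge dir",np.degrees(np.arctan2(v[1],v[0])))
E
```

```text
catch outer 0.0720929309186154 23.13339107106806
catch inner 0.05418556931974121 23.52256937254773
catch axis 0.017912393174638188 21.956040307300384
side1 0.017620407342785936 19.664092540515412
side2 0.01823209748798632 24.17105381779752
gap-80 0.050601695322542654 20.87152701609449
cup ridge 0.030764247733710816 21.999062144309807
ridge dir 29.72269388190323
```

>>> play_rows([
  [0,0,0,0,0,0.012,0],
  [0,0,0,0,0,0,0],
  [0,0,0,0,0,0,0],
])

```text
time: 10.45
position: [0.5256, 0.2991, 0.1662]
tool_rot: [0.035, 0.707, -0.706, -0.033]
ft_force: [-0.8, 0.6, 5.5]
grip_width: 0.057
```

```bash
python3 - <<'E'
from h import *
o=robot.get_obs();M,P=mov(o);print(P,o['ft_force'],o['moment'],o['time'],np.degrees(np.arctan2(M[1,2],M[0,2])))
E
```

```text
[0.52564821 0.29906382 0.166154  ] [-0.81665147  0.64125219  5.46062689] [0.05762282 0.36438265 0.62278856] 10.45 -95.55198334731219
```

>>> play_rows([
  [0,0,0,0,0,0.006,0],
  [0,0,0,0,0,0,0],
  [0,0,0,0,0,0,0],
])

```text
time: 10.7
position: [0.5257, 0.299, 0.1661]
tool_rot: [-0.041, -0.706, 0.706, 0.038]
ft_force: [-0.9, -0.3, 5.0]
grip_width: 0.0571
```

```bash
python3 - <<'E'
from h import *
o=robot.get_obs();M,P=mov(o);print(P,o['ft_force'],o['moment'],o['time'],np.degrees(np.arctan2(M[1,2],M[0,2])))
p=eyes.camera_params("wrist");np.savez("l.npz",M=M,P=P,**p)
cv2.imwrite("pics/l_wrist.png",eyes.camera("wrist")[:,:,::-1])
a=cv2.imread("pics/l_wrist.png");cv2.imwrite("pics/z_l.png",cv2.resize(a[60:290,180:460],None,fx=2.6,fy=2.6,interpolation=cv2.INTER_CUBIC))
E
```

```text
[0.52567612 0.29903721 0.16612999] [-0.9184024  -0.34357419  4.98197838] [0.17001487 0.20419222 1.42172553] 10.7 -96.39039774428753
```

View pics/z_l.png

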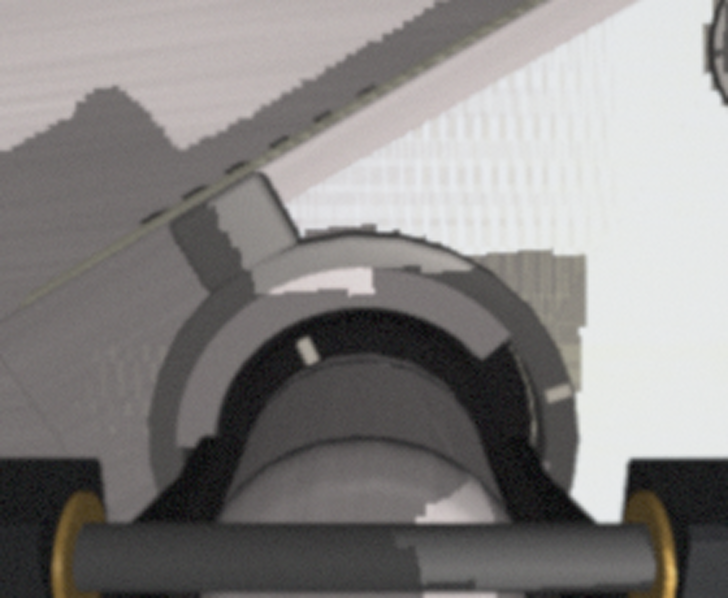

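Torque rose steeply to 1.4 N m, so the cup is past the click and against the stop. I'll back off about 3.5° toward the lock centre.

>>> play_rows([
  [0,0,0,0,0,-0.012,0],
  [0,0,0,0,0,-0.008,0],
  [0,0,0,0,0,0,0],
  [0,0,0,0,0,0,0],
])

```text
time: 11.08
position: [0.526, 0.2992, 0.1662]
tool_rot: [0.021, 0.707, -0.706, -0.018]
ft_force: [-1.0, 1.3, 5.4]
grip_width: 0.0577
```

```bash
python3 - <<'E'
from h import *
o=robot.get_obs();M,P=mov(o);print(P,o['ft_force'],o['moment'],o['time'],np.degrees(np.arctan2(M[1,2],M[0,2])))
E
```

```text
[0.52602968 0.29924693 0.16616415] [-1.00964884  1.34250139  5.43263832] [0.03322963 0.08333304 0.24245596] 11.0833 -93.16734550206864
```

>>> play_rows([
  [0,0,-0.008,0,0,-0.005,0],
  [0,0,0,0,0,0,0],
  [0.8,0,0,0,0,0,0],
  [1,0,0,0,0,0,0],
  [1,0,0,0,0,0,0],
  [1,0,0,0,0,0,0],
  [1,0,0,0,0,0,0],
  [1,0,0,0,0,0,0],
])

```text
time: 11.75
position: [0.5246, 0.2984, 0.1657]
tool_rot: [-0.014, -0.707, 0.707, 0.015]
ft_force: [-0.4, -0.9, -0.4]
grip_width: 0.0851
```

```bash
python3 - <<'E'
from h import *
o=robot.get_obs();M,P=mov(o);print(P,o['ft_force'],o['moment'],o['time'],o['grip_width'],np.degrees(np.arctan2(M[1,2],M[0,2])))
p=eyes.camera_params("wrist");np.savez("m.npz",M=M,P=P,**p)
cv2.imwrite("pics/m_wrist.png",eyes.camera("wrist")[:,:,::-1])
a=cv2.imread("pics/m_wrist.png");cv2.imwrite("pics/z_m.png",cv2.resize(a[60:290,180:460],None,fx=2.6,fy=2.6,interpolation=cv2.INTER_CUBIC))
E
```

```text
[0.5246103  0.29844035 0.16565013] [-0.36940619 -0.92489387 -0.37970649] [-0.00977166 -0.0405522   0.03626272] 11.75 0.08513966864390443 -92.36693287579433
```

View pics/z_m.png

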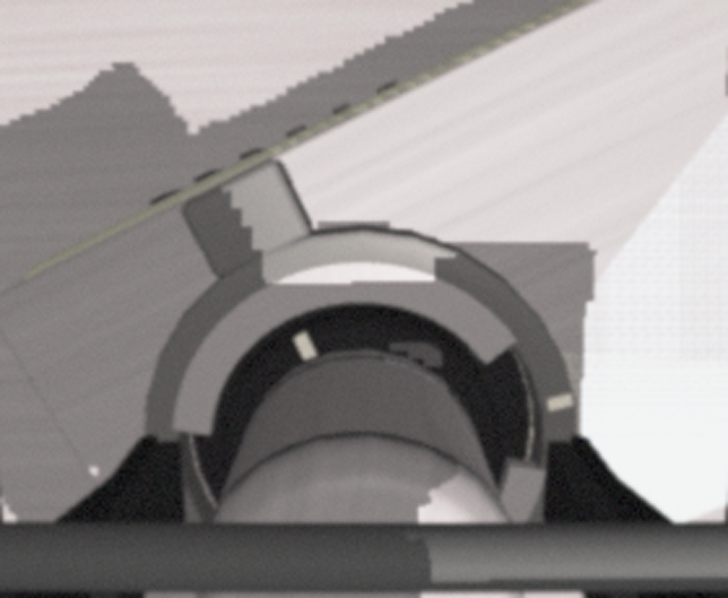

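>>> play_rows([
  [1,0,-0.1,0,0,0,0],
  [1,0,-0.2,0,0,0,0],
  [1,0,-0.3,0,0,0,0],
  [1,0,-0.35,0,0,0,0],
  [1,0,-0.2,0,0,-0.03,0],
  [0.5,0,-0.1,0,0,-0.038,0],
  [0,0,0,0,0,-0.038,0],
  [0,0,0,0,0,-0.038,0],
  [0,0,0,0,0,-0.038,0],
  [0,0,0,0,0,-0.038,0],
  [0,0,0,0,0,-0.038,0],
  [0,0,0,0,0,-0.038,0],
])

```text
time: 12.8
position: [0.5247, 0.2985, 0.2918]
tool_rot: [0.306, -0.638, 0.638, -0.306]
ft_force: [-1.0, 0.6, 0.3]
grip_width: 0.0483
```

>>> play_rows([
  [0,0,0,0,0,-0.038,0],
  [0,0,0,0,0,-0.038,0],
  [0,0,0,0,0,-0.038,0],
  [0,0,0,0,0,-0.038,0],
  [0,0,0,0,0,-0.038,0],
  [0,0,0,0,0,-0.038,0],
  [0,0,0,0,0,-0.038,0],
  [0,0,0,0,0,-0.038,0],
  [0,0,0,0,0,-0.02,0],
  [0,0,0,0,0,0,0],
])

```text
time: 13.63
position: [0.5247, 0.2985, 0.2917]
tool_rot: [-0.577, 0.409, -0.409, 0.577]
ft_force: [-0.0, 0.1, -0.0]
grip_width: 0.0006
```

```bash
python3 - <<'E'
from h import *
o=robot.get_obs();M,P=mov(o);print(P,M.round(3),o['ft_force'],o['time'],o['grip_width'],o['q'],np.degrees(np.arctan2(M[1,2],M[0,2])))
tgt=np.array([.547,.157,.19]);print(M.T@(tgt-P)*10)
E
```

```text
[0.52471086 0.29854358 0.29166946] [[ 0.33   0.001  0.944]
 [-0.944  0.     0.33 ]
 [ 0.    -1.     0.001]] [-0.03201391  0.13403796 -0.0395499 ] 13.6333 0.0005778437056168797 [ 3.32386865e-01  4.52163848e-01  1.43700613e+00 -3.78766275e-05
  1.25170282e+00 -4.40020293e-03] 19.297158424603495
[ 1.40953149  1.01656422 -0.2581185 ]
```

>>> play_rows([
  [0,0.15,0,-0.03,0,0,0],
  [0,0.3,0,-0.06,0,0,0],
  [0,0.35,0,-0.06,0,0,0],
  [0,0.3,0,-0.06,0,0,0],
  [0,0.2,0,-0.04,0,0,0],
  [0,0.11,0,-0.01,0,0,0],
  [0,0,0,0,0,0,0],
  [0,0,0,0,0,0,0],
])

```text
time: 14.3
position: [0.5468, 0.1571, 0.2912]
tool_rot: [-0.576, 0.41, -0.41, 0.576]
ft_force: [-1.1, -0.1, 0.2]
grip_width: 0.0005
```

```bash
python3 - <<'E'
from h import *
o=robot.get_obs();M,P=mov(o);print(P,o['ft_force'],o['time'])
tgt=np.array([.547,.157,.16]);print(M.T@(tgt-P)*10)
p=eyes.camera_params("wrist");np.savez("n.npz",M=M,P=P,**p)
cv2.imwrite("pics/n_wrist.png",eyes.camera("wrist")[:,:,::-1])
cv2.imwrite("pics/n_scene.png",eyes.camera("scene")[:,:,::-1])
print(proj(p,[[.547,.157,.132],[.5245,.299,.194]]))
E
```

```text
[0.54680809 0.15708225 0.29117396] [-1.09150309 -0.1023473   0.24336361] 14.3
[2.43694440e-03 1.31173879e+00 7.15299251e-04]
[[320.22012583 190.43957579]
 [355.22989284  21.88276055]]
```

View pics/n_wrist.png

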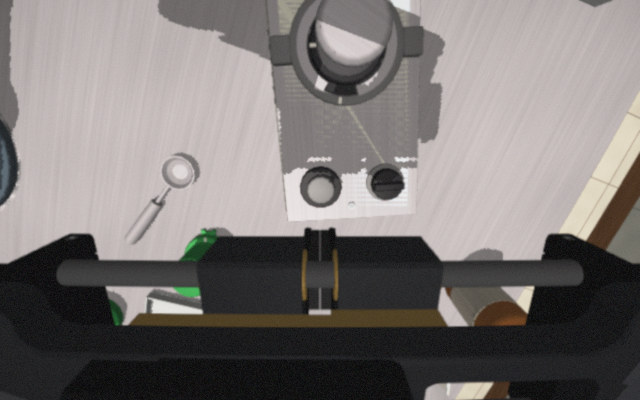

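View pics/n_scene.png

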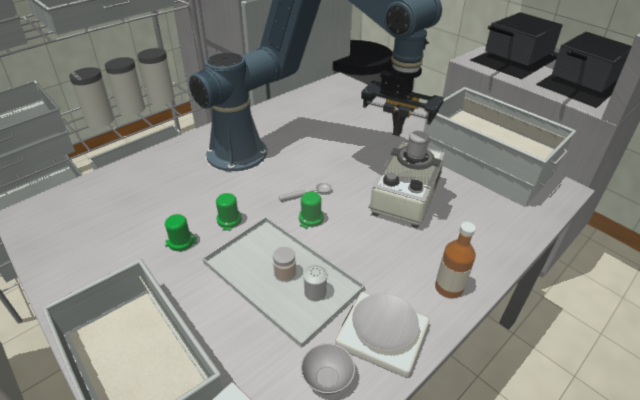

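```bash
python3 - <<'E'
import cv2
a=cv2.imread("pics/n_wrist.png");cv2.imwrite("pics/z_n.png",cv2.resize(a[0:115,260:430],None,fx=4.5,fy=4.5,interpolation=cv2.INTER_CUBIC))
E
```

```text
(no output)
```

View pics/z_n.png

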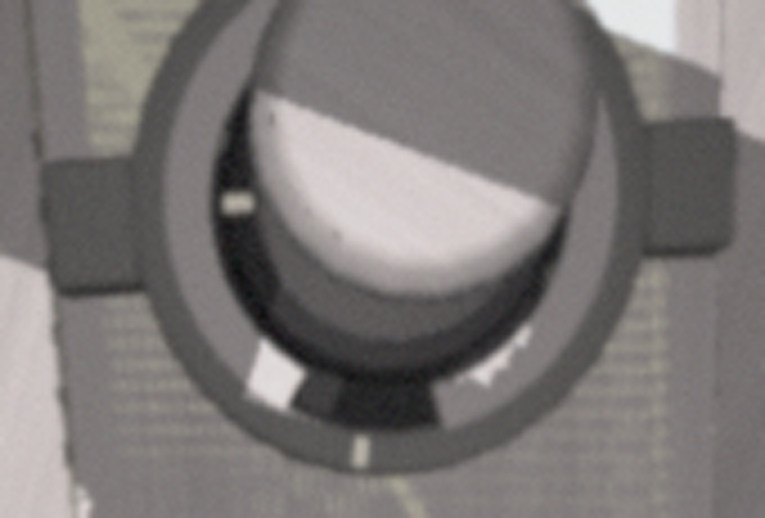

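```bash
python3 - <<'E'
from h import *
p=dict(np.load("n.npz"))
z=lambda *a:[(x/4.5+260-.4,y/4.5-.4) for x,y in a]
K=ray(p,z((95,226),(690,187)),.1235);c=K.mean(0);v=K[1]-K[0];print("catches",c,np.linalg.norm(v),np.degrees(np.arctan2(v[1],v[0])))
r=ray(p,z((237,203)),.1285)[0];v=c-r;print("cup ridge",np.linalg.norm(v[:2]),np.degrees(np.arctan2(v[1],v[0])))
E
```

```text
catches [0.52484087 0.29871371 0.1235    ] 0.12684844532094178 22.695418583358315
cup ridge 0.03286815626004827 20.24167844228433
```

>>> play_rows([
  [0,0,0.15,0,0,0,0],
  [0,0,0.3,0,0,0,0],
  [0,0,0.35,0,0,0,0],
  [0,0,0.3,0,0,0,0],
  [0,0,0.15,0,0,0,0],
  [0,0,0.04,0,0,0,0],
  [0,0,0,0,0,0,0],
  [0,0,0,0,0,0,0],
])

```text
time: 15.07
position: [0.5473, 0.1578, 0.1626]
tool_rot: [-0.576, 0.409, -0.409, 0.577]
ft_force: [1.2, -1.0, 1.0]
grip_width: 0.0004
```

```bash
python3 - <<'E'
from h import *
o=robot.get_obs();M,P=mov(o);print(P,o['ft_force'],o['time'])
cv2.imwrite("pics/o_wrist.png",eyes.camera("wrist")[:,:,::-1])
E
```

```text
[0.54728024 0.15779761 0.16257385] [ 1.24122946 -1.00332796  1.04050392] 15.0667
```

View pics/o_wrist.png

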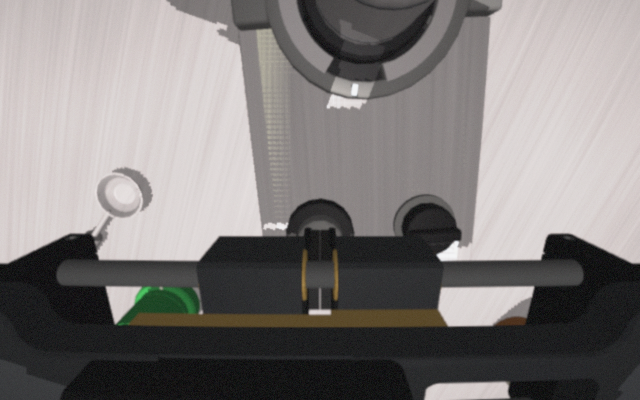

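The fingers are centred over the button at (320,215). I'll press down about 12.5 mm from z = 0.1625.

>>> play_rows([
  [0,0,0.04,0,0,0,0],
  [0,0,0.04,0,0,0,0],
  [0,0,0.03,0,0,0,0],
  [0,0,0.01,0,0,0,0],
  [0,0,0,0,0,0,0],
])

```text
time: 15.53
position: [0.548, 0.1572, 0.1514]
tool_rot: [-0.575, 0.409, -0.41, 0.577]
ft_force: [0.4, 2.2, 6.8]
grip_width: 0.0004
```

```bash
python3 - <<'E'
from h import *
o=robot.get_obs();print(o['position'],o['ft_force'],o['moment'],o['time'])
E
```

```text
[0.54803817 0.1572018  0.15137599] [0.41642212 2.19498136 6.77553634] [ 0.23018075 -0.11832129 -0.03024348] 15.5333
```

>>> play_rows([
  [0,0,0.02,0,0,0,0],
  [0,0,0,0,0,0,0],
  [0,0,0,0,0,0,0],
])

```text
time: 15.78
position: [0.5481, 0.1572, 0.1512]
tool_rot: [-0.575, 0.408, -0.411, 0.578]
ft_force: [-3.1, 0.2, 17.6]
grip_width: 0.0004
```

```bash
python3 - <<'E'
from h import *
o=robot.get_obs();print(o['position'],o['ft_force'],o['time'])
E
```

```text
[0.54807433 0.15722226 0.15116754] [-3.08100643  0.21762806 17.59657533] 15.7833
```

The button is against its stop: 17.6 N, with no further travel. I'll release it now.

>>> play_rows([
  [0,0,-0.05,0,0,0,0],
  [0,0,-0.15,0,0,0,0],
  [0,0,-0.3,0,0,0,0],
  [0,0,-0.35,0,0,0,0],
  [0,0,-0.35,0,0,0,0],
  [0,0,-0.2,0,0,0,0],
  [0,0.3,-0.05,0,0,0,0],
  [0,0.3,0,0,0,0,0],
  [0,0,0,0,0,0,0],
  [0,0,0,0,0,0,0],
])

```text
time: 16.62
position: [0.5664, 0.0989, 0.2927]
tool_rot: [0.576, -0.41, 0.41, -0.576]
ft_force: [-0.4, 0.2, -0.1]
grip_width: 0.0003
```

```bash
python3 - <<'E'
from h import *
o=robot.get_obs();print(o['position'],o['ft_force'],o['time'])
p=eyes.camera_params("wrist")
a=eyes.camera("wrist")[:,:,::-1];cv2.imwrite("pics/q.png",cv2.resize(a[0:230,230:450],None,fx=2.6,fy=2.6,interpolation=cv2.INTER_CUBIC))
np.savez("q.npz",**p)
b=eyes.camera("top")[:,:,::-1];cv2.imwrite("pics/q_top.png",b)
E
```

```text
[0.56643201 0.09886699 0.29272823] [-0.4115835   0.22760979 -0.06305398] 16.6167
```

View pics/q.png

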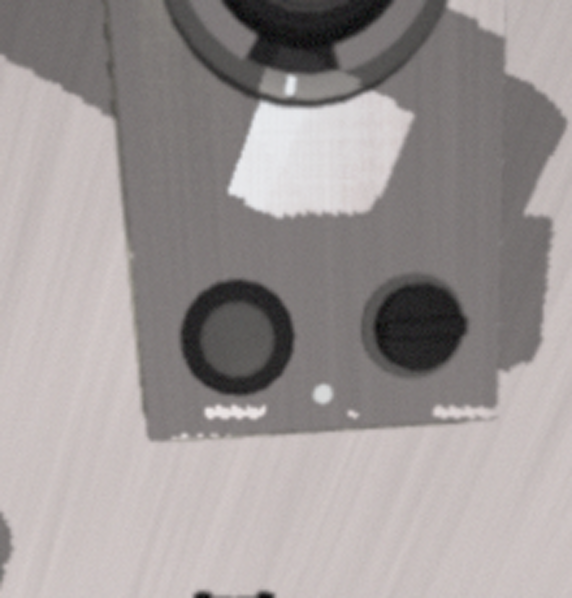

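View pics/q_top.png

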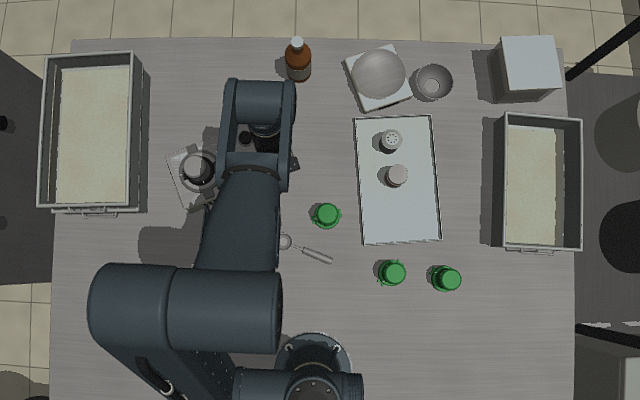

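```bash
python3 -c "
from rig import ticket
print(ticket.hand_in())"
```

```text
the job is handed in; nothing more can be done
None
```

I lifted the grinding cup off the tray, seated it in the mill's drive collar and twisted it clockwise until it locked. I then pressed the push button fully down, released it, backed the arm away and handed the job in at about 16.7 s. No verdict was reported.

- **Seating:** contact with the well floor came at TCP z = 0.166 m, as predicted. The lugs were centred in the gaps.
- **Lock:** turning a little past the lock, the torque rose to 1.4 N m, which I took as the solid stop beyond the click. I then backed off to the detent before releasing.
- **Lock angle:** the last wrist image put the cup's ridge at 20.2° and the catches at 22.7°. That 2.5° difference is inside the 5.2° tolerance. An earlier view agreed to within about 1°. I did not measure the angle again after pressing the button.
- **Button:** it was pressed against its stop at 17.6 N. The last image shows it clear of the fingers; I judged it up again by eye and did not measure its height.
- **Surroundings:** the jar and shaker appear unmoved in the last top view. The arm touches nothing, with a force reading near 0 N.

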